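# Turn the snack keeper's lid to the mark and latch it

## Task

Close up the blue snack keeper: push the tabs on its lid's rim round until the notch faces the mark at the orange catch, and only then push the catch fully home into the notch. At its stop, press the catch firmly for a moment, with about 14 N (between 10 and 18 N), so that it beds in, and let go; be gentle with the glass lid, never more than 15 N on it, and leave everything else on the ledge where it is.

Things in the scene. Friction and masses are not known exactly. Their poses are not given: they have to be found in the camera images.
- canister: Blue round snack keeper, 124 mm across, 66 mm high, stuck to the ledge by a suction foot (fixed). Origin: centre of its underside, z up. Its level +x axis points from the centre to the mark: a white bracket with a small red mark and the orange catch. The bracket ends 114 mm from the axis, is 36 mm wide, top 66 mm above the ledge, with two 4 mm rails up to 74 mm high beside the catch.
- lid (a joint): Angle (rad) of the round lid about the canister's axis: 0 when its notch faces the mark, positive counter-clockwise from above; range -1.6 to 1.6; noisy. A glass disc with a white rim, 116 mm across, 8 mm thick, top face 76 mm above the ledge. It drags: about 0.16 N m (3 to 4 N at a tab) turns it, and it stays where it is left.
- notch (a point): Centre of the lid's one notch, 52 mm from the axis, at the height of the lid's top face. The notch is straight, 13.5 mm wide, 13 mm deep, cut through the rim; a red stroke on the glass points at it.
- catch (a joint): Travel (m) of the orange catch: 0 out, 0.018 home at its hard stop; it slides level, straight to the lid's axis; noisy. It drags with about 4 N and stays where left. Its tongue, 10.6 mm wide with a nose pointed at 45 degrees each side, lies level with the lid: it enters only a notch that faces it (it centres a lid about 2 mm off at the rim, else it jams on the rim).
- catch_face (a point): Centre of the outer face (the face away from the lid) of the catch's upright thumb post. The post is 26 mm wide, 10 mm thick and 20 mm tall, its top 96 mm above the ledge; this point lies 10 mm below its top and 100 mm from the lid's axis when the catch is out (82 mm when home).
- rack: Slotted bamboo rack, 75 x 260 x 36 mm, fixed; three jars stand in it, their tops about 99 mm above the ledge. Origin: centre of its underside.
- snack_cup: Blue snack cup with a white flip-top lid, 76 mm across, 88 mm high, standing loose. Origin: centre of its underside.
- spoon: Baby spoon, 140 mm long, lying loose along its own x axis.
- glass_lid: Loose round glass lid with a knob, 100 mm across, 31 mm high. Origin: centre of its underside.
- bowl: Loose small blue ceramic bowl, 100 mm across, 45 mm high. Origin: centre of its underside.
- tab0 (a point): Centre of the top of one of the lid's four blue push tabs, 45 degrees counter-clockwise from the notch, 48 mm from the axis. A tab is 16 mm (radial) x 10 mm (along the rim) x 16 mm tall, its top 92 mm above the ledge.
- tab1 (a point): Centre of the top of one of the lid's four blue push tabs, 135 degrees counter-clockwise from the notch, 48 mm from the axis. A tab is 16 mm (radial) x 10 mm (along the rim) x 16 mm tall, its top 92 mm above the ledge.
- tab2 (a point): Centre of the top of one of the lid's four blue push tabs, 225 degrees counter-clockwise from the notch, 48 mm from the axis. A tab is 16 mm (radial) x 10 mm (along the rim) x 16 mm tall, its top 92 mm above the ledge.
- tab3 (a point): Centre of the top of one of the lid's four blue push tabs, 315 degrees counter-clockwise from the notch, 48 mm from the axis. A tab is 16 mm (radial) x 10 mm (along the rim) x 16 mm tall, its top 92 mm above the ledge.
- jar_a: Small amber glass jar with a yellow cap, 44 mm across, 85 mm high, standing in the rack. Origin: centre of its underside.
- jar_b: Small amber glass jar with a red cap, 44 mm across, 85 mm high, standing in the rack. Origin: centre of its underside.
- jar_c: Small amber glass jar with a green cap, 44 mm across, 85 mm high, standing in the rack. Origin: centre of its underside.

How it is judged (in metres and radians):
On the way, in this order (a step that is already met when the one before it is completed fails the run):
1. the lid's notch faces the mark (within 0.06 rad) while the catch is still out (value of joint lid between -0.06 and 0.06 rad and value of joint catch below 0.006 m), for 0.2 s.
2. the catch is at its stop and pressed there with at least 10 N (value of joint lid between -0.06 and 0.06 rad and value of joint catch above 0.0165 m and contact force between the fingers and catch above 10 N), for 0.2 s.
At the end, for the whole second after the job is handed in: The lid's notch faces the mark within 0.06 rad, the catch is home in the notch (at least 16.5 of its 18 mm), nothing is touched, and the loose things stand still (value of joint lid between -0.06 and 0.06 rad and value of joint catch above 0.0165 m and contact force between the fingers and lid below 0.2 N and contact force between the fingers and catch below 0.2 N and linear speed of each of jar_a, jar_b, jar_c, snack_cup, spoon, glass_lid, bowl below 0.02 m/s).
It fails at once if more than 15 N on the glass lid (contact force between the fingers and lid above 15 N).
It fails at once if more than 18 N on the catch (contact force between the fingers and catch above 18 N).
It fails at once if another thing on the ledge moved more than 20 mm (distance of any of jar_a, jar_b, jar_c, snack_cup, spoon, glass_lid, bowl from where it was at the start of the episode above 0.02 m).
It also fails if it takes over 61 s, if anything falls off the work surface, if the arm or the gripper's body presses on something with over 40 N, if the wrist force passes 120 N, or if a joint passes its speed limit or range.

## Robot

A 6-joint arm with a two-finger parallel gripper is mounted at the origin on the work surface. World frame = base frame: x ahead of the robot, y to its left, z up, the work surface at z = 0. Lengths are in mm, angles in rad, forces in N, time in s.
With the tool pointing down it reaches from about 375 to 900 mm from the base axis. Payload 3.1 kg.
Tool frame: the origin (TCP) lies midway between the tips of the shut fingers; the grasp point (between the pads) lies 19 mm behind it; z points along the fingers, y is the line along which they close (so a half turn about z gives the same grasp; the last joint's range is limited). The gripper opens to 85 mm and grips with 20 to 120 N. Pads are 22 mm wide; open, the fingers measure 114 mm over their backs; the gripper's body (76 mm by 85 mm) begins 54 mm behind the grasp point. The pads swing forward as they close: fully open they stand 13 mm farther back than shut.
Start: joints at [-1.458, 0.527, 1.433, -0, 1.181, -0.178], TCP at [179.223, -598.729, 231.31] pointing down, gripper open.
Joint ranges: [-3.08, 3.08], [-0.75, 2.2], [0.22, 2.44], [-1.43, 4.57], [0, 2.65], [-2.85, 2.85]. Speed limits (rad/s): [2.79, 2.79, 3.14, 3.14, 3.14, 3.14].

## Interface

Orientations are given as a rotation vector (axis times angle).
In Python, from workcell import manip, viewer, models gives the robot as it stands. The module is installed in compiled form; this text tells all that it offers.
- The arm moves only by the shell command python3 -m pendant 'ROWS' [OPENING]. ROWS is JSON, a list of rows, each an object with "offset": the shift along the tool's x, y, z in m, a list of three; "rot": the turn, a rotation vector about the tool's x, y, z in rad, a list of three. In form: [{"offset": [dx, dy, dz], "rot": [rx, ry, rz]}, ...]. A call has 1 to 12 rows; each row is the pose to reach, as a shift and turn from the pose commanded when the call began, along the tool's axes at that moment; what a row does not reach only later rows make up. A row lasts 1/8 s, in which the tool goes at most 62.5 mm and 10.7 degrees, less where a joint would pass 70% of its speed; a pose out of reach is approached as far as the arm can. A call with a gripper value outside its range is refused whole. OPENING is the opening, from 0 (shut) to 1 (fully open), set as the call begins (- or left out, the last holds). The fingers move at their own pace and stop on an object; the grip force is fixed at half the most. Time passes only in rows, so rows that repeat a pose let the fingers close. It gives the time, the measured TCP pose, the force, the opening and the grip force at its end, in the units of the state.
- manip.sense(): the state, without advancing time (a new reading comes with each control period).
- viewer.camera(name): name is "scene" or "side" or "wrist"; returns a dict with "img" (384x512x3 uint8, red, green, blue), "range_z" (384x512 float32, mm along the optical axis (not along the pixel's ray), 0 where there is no reading), "fov_y" (degrees; the focal length in pixels is half the picture's height over the tangent of half this angle, whatever the lens; pixels are square), "cx", "cy" (the principal point, pixels), "eye" and "orientation" of the camera in the world. Camera axes: x right, y up, looking along -z (the intrinsics and any distortion apply to the point x, -y, -z); pixel columns grow to the right and rows downward; lengths in mm; the calibration is good to about 2 mm. The wrist camera is an equidistant fisheye: a pixel r from the principal point sees the ray r / f radians off the axis. A picture is of the moment at which its call begins.
- manip.hand_in(): hands the job in; it is judged then, once.
Trained networks look in the newest picture that a camera, given by its name, has taken for a name from the list of things; names that differ only in an ending like _2 or _b are one class to them, and where a whole thing is asked for, a point or a joint stands for the part that bears it (a point fixed in the world has none). Each returns a list of dicts, best first, with "p" (0 to 1); they miss things now and then, are a little off and sometimes report something else, mostly with a low value. They report only what shows in the picture. A call takes as long as a camera call.
- models.boxes_of(camera, thing): "extent" ([centre column, centre row, width, height] in pixels, round what is visible of it).
- models.masks_of(camera, thing): "region" (384x512 bool, what is visible of it) and "extent" ([centre column, centre row, width, height] in pixels, round what is visible of it).
- models.place_of(camera, thing): "xy" ([column, row] in pixels: a listed point, or the origin of a listed thing).
The state is a dict: "clock": time; "joint_positions": joint angles; "qvel": joint speeds; "joint_efforts": joint torques, N m; "tcp_pos": TCP position; "ee_rot": TCP orientation; "wrist_force": force on the tool from outside, world axes, zero at the start; "torque": the same for the moment, N m; "opening": finger opening in mm; "gripper_force": force on a finger pad.
Only numpy, scipy, OpenCV 4.12 (cv2) and the standard library are available. Lean on these libraries where they do the work, as an engineer would, in place of code of your own. Each camera call takes 0.05 s, during which the arm holds its last target. There are 200 camera calls.

## Working session

There is one attempt and no reset: what is moved stays moved. The work goes in short steps, Python scripts to look and compute and a shell command to move; the robot and the scene stay as the last step left them, time stands still between calls to the robot, and variables do not carry over. Pictures are saved under pics/ and viewed, at most 10 in all, crops included, and the job is handed in when it is done.

```bash
mkdir -p pics; cat > h.py <<'E'
import numpy as np, cv2
from scipy.spatial.transform import Rotation as R
from workcell import manip, viewer, models
def rot(c):
    o=np.array(c["orientation"],float)
    if o.shape==(3,3): return o
    return R.from_rotvec(o).as_matrix() if o.size==3 else R.from_quat(o).as_matrix()
def ray(c,uv,fish=False):
    f=c["img"].shape[0]/2/np.tan(np.radians(c["fov_y"])/2)
    x=(uv[0]-c["cx"])/f; y=(uv[1]-c["cy"])/f
    if fish:
        r=np.hypot(x,y); s=np.sin(r)/max(r,1e-9); d=np.array([x*s,-y*s,-np.cos(r)])
    else: d=np.array([x,-y,-1.])
    return rot(c)@d
def at_z(c,uv,z,fish=False):
    d=ray(c,uv,fish); e=np.array(c["eye"],float); return e+d*(z-e[2])/d[2]
def save(c,n): cv2.imwrite("pics/"+n,c["img"][:,:,::-1])
Z=dict(canister=0,notch=76,catch_face=86,tab0=92,tab1=92,tab2=92,tab3=92,rack=0,snack_cup=0,spoon=3,glass_lid=0,bowl=0,jar_a=14,jar_b=14,jar_c=14)
def look(cam,names):
    c=viewer.camera(cam); 
    for n in names:
        for p in models.place_of(cam,n)[:2]: print(cam,n,np.round(p["xy"]),round(p["p"],2),np.round(at_z(c,p["xy"],Z[n],cam=="wrist"),1))
    return c
E
python3 - <<'E'
from h import *
s=manip.sense(); print(s)
for cam in("scene","side"):
    c=look(cam,Z); save(c,cam+"0.png"); print(c["eye"],c["orientation"],c["fov_y"])
c=viewer.camera("wrist");save(c,"wrist0.png")
cv2.imwrite("pics/both0.png",cv2.resize(np.hstack([cv2.imread("pics/scene0.png"),cv2.imread("pics/side0.png")]),(800,300)))
E
```

```text
{'clock': 0.0, 'joint_positions': array([-1.45850555e+00,  5.28479650e-01,  1.43391004e+00, -1.64767208e-07,
        1.18141444e+00, -1.78511697e-01]), 'qvel': array([ 0.00079902, -0.00018396,  0.00028643, -0.00046713, -0.0009355 ,
       -0.00065415]), 'joint_efforts': array([-1.80642575e-03, -4.42351341e+01, -1.78027850e+01, -3.02222425e-04,
        8.34850391e-03, -5.79788036e-06]), 'tcp_pos': array([ 179.13929568, -598.02021931,  230.32288859]), 'ee_rot': array([-3.10625514e+00, -4.54863473e-01, -1.14677390e-04]), 'wrist_force': array([ 0.04822874, -0.8186619 ,  0.46126226]), 'torque': array([-0.01668236, -0.0146497 , -0.03536708]), 'gripper_force': 0.0, 'opening': 85.55182211711461}
scene canister [268. 198.] 0.56 [526.2  34.2   0. ]
scene notch [283. 189.] 0.97 [574.1  84.2  76. ]
scene catch_face [274. 198.] 0.52 [632.8  58.8  86. ]
scene tab0 [272. 190.] 0.78 [601.1  49.5  92. ]
scene tab0 [263. 177.] 0.72 [536.8  17.6  92. ]
scene tab1 [272. 190.] 0.78 [601.1  49.5  92. ]
scene tab1 [263. 177.] 0.72 [536.8  17.6  92. ]
scene tab2 [272. 190.] 0.78 [601.1  49.5  92. ]
scene ta
[... 1353 characters left out ...]
1.8  92. ]
side tab3 [284. 218.] 0.67 [496.2  51.   92. ]
side rack [200. 192.] 0.86 [776.9 -93.9   0. ]
side snack_cup [180. 352.] 0.82 [606.  398.7   0. ]
side spoon [292. 330.] 0.58 [412.5 283.7   3. ]
side glass_lid [155. 268.] 0.62 [758.7 211.3   0. ]
side bowl [328. 159.] 0.74 [ 467.4 -382.5    0. ]
side jar_a [210. 173.] 0.94 [ 778.2 -171.8   14. ]
side jar_a [203. 188.] 0.77 [767.9 -95.4  14. ]
side jar_b [210. 173.] 0.94 [ 778.2 -171.8   14. ]
side jar_b [203. 188.] 0.77 [767.9 -95.4  14. ]
side jar_c [210. 173.] 0.94 [ 778.2 -171.8   14. ]
side jar_c [203. 188.] 0.77 [767.9 -95.4  14. ]
[303.89101267 893.04866696 806.15172862] [ 0.17897298 -1.29397648 -2.54285841] 43.74192386942282
```

View pics/scene0.png

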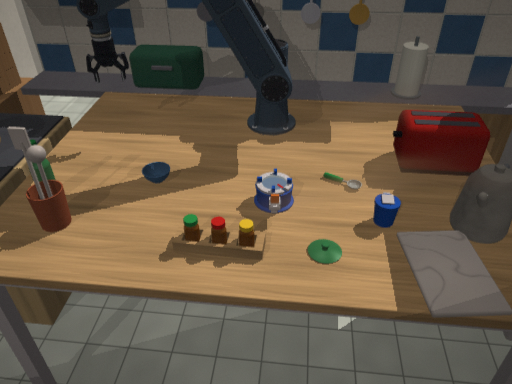

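View pics/side0.png

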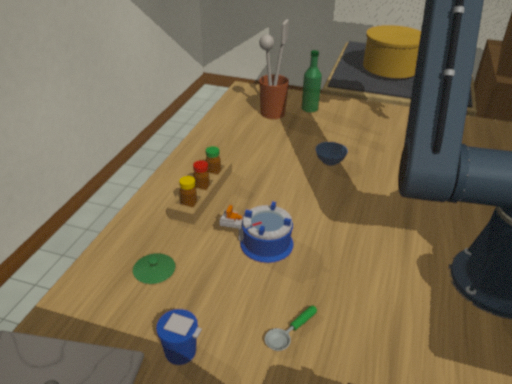

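The keeper is near (535, 47), with the mark pointing roughly along +x. The notch sits about +45° round, so the lid must turn clockwise. There's room between the catch and the rack. Next I move above the keeper.

```bash
cat >> h.py <<'E'
def to(target,yaw=None):
    "offset/rot in tool axes to reach target (mm) pointing down with tool y at world angle yaw deg"
    s=manip.sense(); M=R.from_rotvec(s["ee_rot"]); o=M.inv().apply(np.array(target)-s["tcp_pos"])/1000
    y=M.as_matrix()[:,1]; print("pos",np.round(s["tcp_pos"],1),"yaw_y",round(np.degrees(np.arctan2(y[1],y[0])),1),"z",np.round(M.as_matrix()[:,2],4),"j",np.round(s["joint_positions"],2),"t",s["clock"])
    print("offset",np.round(o,4))
    if yaw is not None:
        a=np.radians(yaw); y=np.array([np.cos(a),np.sin(a),0]); z=np.array([0,0,-1.]); T=np.column_stack([np.cross(y,z),y,z])
        print("rot",np.round((M.inv()*R.from_matrix(T)).as_rotvec(),3))
E
python3 - <<'E'
from h import *
to([535,47,230],135); to([535,47,230],-45)
E
```

```text
pos [ 179.2 -598.7  231.3] yaw_y -73.3 z [ 0.  0. -1.] j [-1.46  0.53  1.43  0.    1.18 -0.18] t 1.65
offset [ 0.526  -0.5166  0.0013]
rot [-0.     0.     2.647]
pos [ 179.2 -598.7  231.3] yaw_y -73.3 z [ 0.  0. -1.] j [-1.46  0.53  1.43  0.    1.18 -0.18] t 1.65
offset [ 0.526  -0.5166  0.0013]
rot [-0.    -0.    -0.495]
```

```bash
python3 -m pendant '[{"offset":[0.04,-0.04,0],"rot":[0,0,-0.04]},{"offset":[0.08,-0.08,0],"rot":[0,0,-0.08]},{"offset":[0.13,-0.125,0],"rot":[0,0,-0.12]},{"offset":[0.17,-0.17,0],"rot":[0,0,-0.16]},{"offset":[0.215,-0.21,0],"rot":[0,0,-0.2]},{"offset":[0.26,-0.255,0],"rot":[0,0,-0.25]},{"offset":[0.305,-0.3,0],"rot":[0,0,-0.29]},{"offset":[0.35,-0.345,0],"rot":[0,0,-0.33]},{"offset":[0.395,-0.39,0],"rot":[0,0,-0.37]},{"offset":[0.44,-0.43,0],"rot":[0,0,-0.41]},{"offset":[0.485,-0.475,0],"rot":[0,0,-0.46]},{"offset":[0.526,-0.5166,0],"rot":[0,0,-0.495]}]'
python3 -m pendant '[{"offset":[0,0,0],"rot":[0,0,0]},{"offset":[0,0,0],"rot":[0,0,0]}]'
python3 - <<'E'
from h import *
to([535,47,230],-45)
c=look("wrist",["canister","notch","catch_face","tab0","glass_lid","rack"]); save(c,"wrist1.png"); print(c["eye"],c["fov_y"])
print([ (np.round(p["xy"],1),round(p["p"],2),np.round(at_z(c,p["xy"],92,True),1)) for p in models.place_of("wrist","tab0")])
E
```

```text
clock: 3.15
tcp_pos: [536.1, 48.9, 231.6]
ee_rot: [2.901, 1.205, 0.001]
wrist_force: [0.8, -0.4, 0.3]
opening: 85.0
gripper_force: 0.0
clock: 3.4
tcp_pos: [534.5, 47.0, 231.1]
ee_rot: [2.902, 1.204, -0.002]
wrist_force: [-0.2, -0.6, -0.2]
opening: 85.4
gripper_force: 0.0
pos [534.5  47.  231.1] yaw_y -44.9 z [-1.e-03 -4.e-04 -1.e+00] j [-0.12  0.41  1.65 -0.    1.08  0.66] t 3.4
offset [0.0004 0.0003 0.0011]
rot [-0.     0.001  0.001]
wrist canister [255. 163.] 0.66 [538.8  52.5   0. ]
wrist canister [383. 352.] 0.41 [ 463.2 -363.1    0. ]
wrist notch [253. 123.] 0.57 [575.   91.3  76. ]
wrist catch_face [317.  96.] 0.79 [638.6  68.   86. ]
wrist tab0 [220. 213.] 0.76 [489.  53.  92.]
wrist tab0 [287. 210.] 0.75 [538.8   7.3  92. ]
wrist glass_lid [286. 209.] 0.51 [524.6 -19.7   0. ]
wrist rack [437. 122.] 0.7 [766.8 -82.7   0. ]
[582.82529665  96.54591131 372.50275931] 65.70646984690485
[(array([219.5, 213.1]), 0.76, array([489.,  53.,  92.])), (array([287. , 210.5]), 0.75, array([538.8,   7.3,  92. ])), (array([291.8, 141.9]), 0.69, array([589. ,  53.6,  92. ])), (array([213., 143.]), 0.67, array([535.4, 105.7,  92. ]))]
```

View pics/wrist1.png

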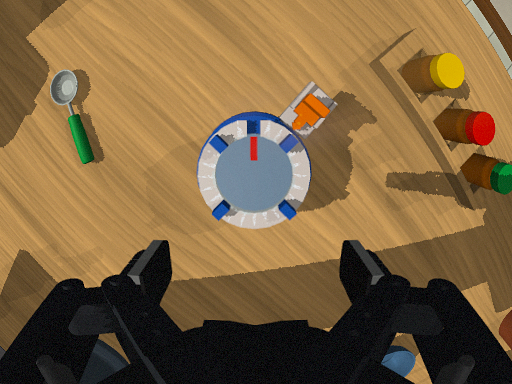

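The wrist view shows the four tabs around (254, 174), the red stroke at (253, 148) and the orange catch at (311, 110). I'll refine the axis and the catch direction from depth and colour.

```bash
cat >> h.py <<'E'
def cloud(c,fish=True):
    h,w=c["range_z"].shape; f=h/2/np.tan(np.radians(c["fov_y"])/2); v,u=np.mgrid[:h,:w]
    x=(u-c["cx"])/f; y=(v-c["cy"])/f; r=np.hypot(x,y)+1e-9; t=np.tan(np.minimum(r,1.4))/r if fish else 1
    return np.array(c["eye"])+(np.dstack([x*t,-y*t,-np.ones_like(x)])*c["range_z"][...,None])@rot(c).T
def measure():
    c=viewer.camera("wrist"); P=cloud(c); hsv=cv2.cvtColor(c["img"],cv2.COLOR_RGB2HSV).astype(int); H,S,V=hsv[...,0],hsv[...,1],hsv[...,2]
    near=(np.hypot(P[...,0]-538,P[...,1]-54)<125)&(c["range_z"]>0)
    def st(n,m):
        q=P[m&near]; 
        if len(q)==0: print(n,"none"); return None
        print(n,len(q),np.round(q.mean(0),1),"zrange",np.round(np.percentile(q[:,2],[5,95]),1)); return q.mean(0)
    tb=(H>105)&(H<130)&(S>150)&(P[...,2]>84)&(P[...,2]<97)
    # centre from rim/glass disc: circle round points at lid height
    m=(near&(P[...,2]>71)&(P[...,2]<82)&(np.hypot(P[...,0]-538,P[...,1]-54)<63)&(S<110)).astype(np.uint8)
    q=P[m>0][:,:2]; (cx,cy),rad=cv2.minEnclosingCircle(q.astype(np.float32)); print("lid circle",cx,cy,rad,"mean",q.mean(0))
    st("tabs",tb)
    o=st("orange post top",(H>4)&(H<18)&(S>170)&(P[...,2]>91)&(P[...,2]<100)); r=st("red stroke",((H<4)|(H>174))&(S>150)&(P[...,2]>70)&(P[...,2]<82)&(np.hypot(P[...,0]-538,P[...,1]-54)<60))
    b=st("orange all",(H>4)&(H<18)&(S>170)&(P[...,2]>60))
    w=st("bracket",(S<70)&(V>90)&(P[...,2]>55)&(P[...,2]<78)&(np.hypot(P[...,0]-538,P[...,1]-54)>70))
    for n,p in(("post",o),("stroke",r),("orange",b),("bracket",w)):
        if p is not None: print(n,"ang deg about (538,54.5)",round(np.degrees(np.arctan2(p[1]-54.5,p[0]-538)),1),"r",round(np.hypot(p[1]-54.5,p[0]-538),1))
    return c
E
python3 - <<'E'
from h import *
measure()
E
```

```text
lid circle 537.5904541015625 53.615413665771484 58.72523880004883 mean [537.8219922   53.57883425]
tabs 620 [536.7  54.8  90.5] zrange [87.1 92. ]
orange post top 278 [630.3  62.8  94.6] zrange [93.1 95.9]
red stroke 145 [557.5  73.7  75.7] zrange [74.6 76.8]
orange all 932 [607.4  60.1 124.1] zrange [ 73.6 321.6]
bracket 691 [630.5  65.   67.5] zrange [63.4 73.6]
post ang deg about (538,54.5) 5.2 r 92.6
stroke ang deg about (538,54.5) 44.6 r 27.3
orange ang deg about (538,54.5) 4.6 r 69.7
bracket ang deg about (538,54.5) 6.5 r 93.1
```

```bash
python3 - <<'E'
from h import *
to([537.7,54,70],-45)
E
```

```text
pos [534.9  46.3 231.4] yaw_y -45.1 z [ 0.  0. -1.] j [-0.12  0.41  1.65  0.    1.08  0.66] t 3.85
offset [ 0.0074 -0.0035  0.1614]
rot [-0.    -0.    -0.001]
```

```bash
python3 -m pendant '[{"offset":[0.0074,-0.0035,0.03],"rot":[0,0,0]},{"offset":[0.0074,-0.0035,0.07],"rot":[0,0,0]},{"offset":[0.0074,-0.0035,0.1],"rot":[0,0,0]},{"offset":[0.0074,-0.0035,0.12],"rot":[0,0,0]},{"offset":[0.0074,-0.0035,0.135],"rot":[0,0,0]},{"offset":[0.0074,-0.0035,0.145],"rot":[0,0,0]},{"offset":[0.0074,-0.0035,0.15],"rot":[0,0,0]},{"offset":[0.0074,-0.0035,0.155],"rot":[0,0,0]},{"offset":[0.0074,-0.0035,0.158],"rot":[0,0,0]},{"offset":[0.0074,-0.0035,0.160],"rot":[0,0,0]},{"offset":[0.0074,-0.0035,0.160],"rot":[0,0,0]}]'
python3 - <<'E'
from h import *
to([537.7,54,70],-45)
c=viewer.camera("wrist"); save(c,"wrist2.png")
E
```

```text
clock: 5.22
tcp_pos: [537.8, 54.7, 71.4]
ee_rot: [2.902, 1.203, 0.0]
wrist_force: [0.1, 0.1, -0.2]
opening: 85.6
gripper_force: 0.0
pos [537.8  54.7  71.4] yaw_y -45.0 z [ 1.e-04 -0.e+00 -1.e+00] j [-0.11  0.66  1.77  0.    0.71  0.68] t 5.225
offset [-0.0006  0.0004  0.0014]
rot [ 0. -0.  0.]
```

View pics/wrist2.png

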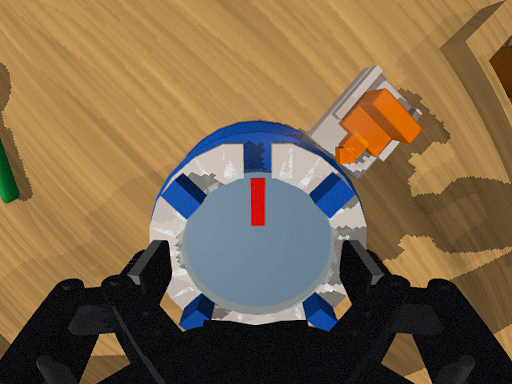

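The fingers stand centred between the tabs, clear of the catch. I'll turn clockwise about 52° first, then measure.

```bash
python3 -m pendant '[{"offset":[0,0,0],"rot":[0,0,0.1]},{"offset":[0,0,0],"rot":[0,0,0.2]},{"offset":[0,0,0],"rot":[0,0,0.3]},{"offset":[0,0,0],"rot":[0,0,0.36]},{"offset":[0,0,0],"rot":[0,0,0.42]},{"offset":[0,0,0],"rot":[0,0,0.5]},{"offset":[0,0,0],"rot":[0,0,0.58]},{"offset":[0,0,0],"rot":[0,0,0.66]},{"offset":[0,0,0],"rot":[0,0,0.74]},{"offset":[0,0,0],"rot":[0,0,0.82]},{"offset":[0,0,0],"rot":[0,0,0.9]},{"offset":[0,0,0],"rot":[0,0,0.9]}]'
python3 - <<'E'
from h import *
to([537.7,54,70],-97)
c=measure(); save(c,"wrist3.png"); print(manip.sense()["torque"])
E
```

```text
clock: 6.78
tcp_pos: [538.4, 54.5, 71.6]
ee_rot: [3.136, -0.178, 0.002]
wrist_force: [0.3, -0.7, 0.6]
opening: 85.2
gripper_force: 0.5
pos [538.4  54.5  71.6] yaw_y -96.5 z [ 1.4e-03 -3.0e-04 -1.0e+00] j [-0.11  0.66  1.77 -0.    0.71  1.58] t 6.775
offset [-0.0006  0.0006  0.0016]
rot [ 0.    -0.001  0.009]
lid circle 537.1655883789062 53.869564056396484 58.86305618286133 mean [544.49017968  52.35693195]
tabs 2158 [562.1  55.6  90.1] zrange [85.5 91.8]
orange post top 1535 [629.8  62.1  94.7] zrange [93.3 95.9]
red stroke 635 [564.6  62.3  75.8] zrange [74.9 76.8]
orange all 3811 [621.1  61.5  85. ] zrange [73.9 95.8]
bracket 2584 [629.6  60.2  67.8] zrange [63.7 73.6]
post ang deg about (538,54.5) 4.7 r 92.1
stroke ang deg about (538,54.5) 16.3 r 27.7
orange ang deg about (538,54.5) 4.8 r 83.4
bracket ang deg about (538,54.5) 3.5 r 91.8
[-0.04891671 -0.15121757 -0.00745991]
```

```bash
python3 -m pendant '[{"offset":[0,0,0],"rot":[0,0,0.05]},{"offset":[0,0,0],"rot":[0,0,0.1]},{"offset":[0,0,0],"rot":[0,0,0.14]},{"offset":[0,0,0],"rot":[0,0,0.165]},{"offset":[0,0,0],"rot":[0,0,0.165]}]'
python3 - <<'E'
from h import *
c=measure(); save(c,"wrist4.png")
P=cloud(c); hsv=cv2.cvtColor(c["img"],cv2.COLOR_RGB2HSV).astype(int);H,S=hsv[...,0],hsv[...,1]
rr=np.hypot(P[...,0]-537.5,P[...,1]-54)
def line(m,n):
    q=P[m][:,:2]; r=cv2.minAreaRect(q.astype(np.float32)); print(n,len(q),np.round(r[0],1),np.round(r[1],1),r[2])
line(((H<4)|(H>174))&(S>150)&(abs(P[...,2]-76)<4)&(rr<60),"stroke")
line((H>4)&(H<18)&(S>170)&(P[...,2]>92.5)&(P[...,2]<100)&(rr<125),"post top")
i=cv2.imread("pics/wrist4.png"); cv2.imwrite("pics/w4c.png",cv2.resize(i[40:260,200:470],None,fx=2.5,fy=2.5,interpolation=cv2.INTER_CUBIC))
E
```

```text
clock: 7.45
tcp_pos: [538.7, 54.4, 71.6]
ee_rot: [3.111, -0.436, 0.003]
wrist_force: [2.6, -1.8, -0.5]
opening: 85.2
gripper_force: 1.5
lid circle 537.1675415039062 53.95439529418945 58.89803695678711 mean [544.13521545  51.28258893]
tabs 2158 [562.1  51.9  90.1] zrange [85.4 91.7]
orange post top 1484 [630.   61.8  94.6] zrange [92.8 95.9]
red stroke 631 [565.7  57.9  75.8] zrange [74.9 76.8]
orange all 3875 [621.   61.   84.8] zrange [73.9 95.7]
bracket 2491 [629.4  59.   67.8] zrange [63.8 73.6]
post ang deg about (538,54.5) 4.6 r 92.3
stroke ang deg about (538,54.5) 7.0 r 27.9
orange ang deg about (538,54.5) 4.5 r 83.2
bracket ang deg about (538,54.5) 2.8 r 91.5
stroke 631 [565.3  58. ] [24.1  7. ] 8.148116111755371
post top 1431 [593.7  83.7] [ 25.  106.8] 59.66841125488281
```

View pics/w4c.png

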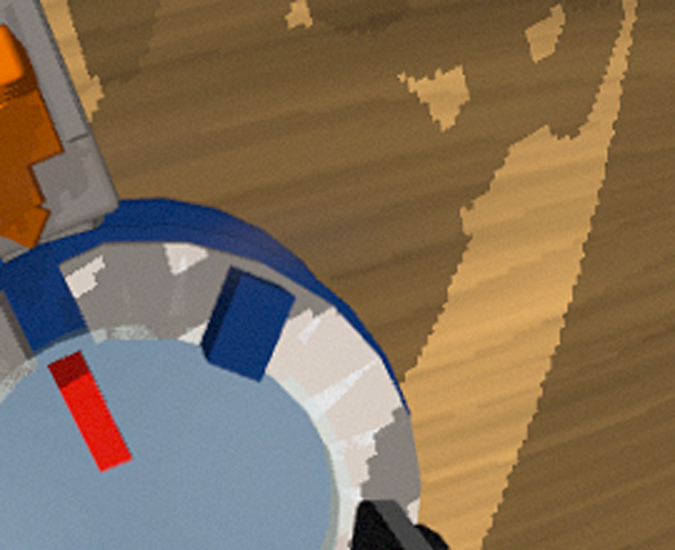

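The nose tip is at crop (40, 242), while the notch line (stroke extended) passes near (17, 245). That leaves about 3.4° more clockwise, which agrees with the numbers.

```bash
python3 -m pendant '[{"offset":[0,0,0],"rot":[0,0,0.03]},{"offset":[0,0,0],"rot":[0,0,0.05]},{"offset":[0,0,0],"rot":[0,0,0.06]},{"offset":[0,0,0],"rot":[0,0,0.06]},{"offset":[0,0,0],"rot":[0,0,0.06]}]'
python3 - <<'E'
from h import *
to([537.2,54,70])
c=measure(); save(c,"wrist5.png")
P=cloud(c); hsv=cv2.cvtColor(c["img"],cv2.COLOR_RGB2HSV).astype(int);H,S=hsv[...,0],hsv[...,1]
rr=np.hypot(P[...,0]-537.5,P[...,1]-54)
def line(m,n):
    k,l,s,_=cv2.connectedComponentsWithStats(m.astype(np.uint8)); m=l==1+s[1:,4].argmax()
    q=P[m][:,:2]; r=cv2.minAreaRect(q.astype(np.float32)); print(n,len(q),np.round(r[0],1),np.round(r[1],1),r[2],"ang",np.degrees(np.arctan2(r[0][1]-54,r[0][0]-537.2)))
line(((H<4)|(H>174))&(S>150)&(abs(P[...,2]-76)<4)&(rr<60),"stroke")
line((H>4)&(H<18)&(S>170)&(P[...,2]>92.5)&(P[...,2]<100)&(rr<125),"post top")
i=cv2.imread("pics/wrist5.png"); cv2.imwrite("pics/w5c.png",cv2.resize(i[20:260,130:400],None,fx=2.5,fy=2.5,interpolation=cv2.INTER_CUBIC))
E
```

```text
clock: 8.12
tcp_pos: [538.0, 54.7, 71.4]
ee_rot: [-3.096, 0.53, -0.001]
wrist_force: [3.7, -2.0, 0.6]
opening: 85.1
gripper_force: 1.8
pos [538.   54.7  71.4] yaw_y -109.4 z [ 6.e-04  0.e+00 -1.e+00] j [-0.11  0.66  1.77  0.    0.71  1.8 ] t 8.125
offset [-0.0005  0.001   0.0014]
lid circle 539.1904907226562 53.36692810058594 60.045963287353516 mean [543.74425232  50.9631684 ]
tabs 2193 [561.   50.7  90.1] zrange [85.4 91.7]
orange post top 1465 [629.6  61.7  94.6] zrange [92.7 95.9]
red stroke 638 [565.9  55.7  75.9] zrange [74.9 76.8]
orange all 3910 [620.6  60.7  84.7] zrange [73.8 95.7]
bracket 2414 [629.2  58.7  67.9] zrange [63.7 73.6]
post ang deg about (538,54.5) 4.5 r 91.9
stroke ang deg about (538,54.5) 2.4 r 28.0
orange ang deg about (538,54.5) 4.3 r 82.9
bracket ang deg about (538,54.5) 2.6 r 91.3
stroke 638 [565.6  55.6] [23.8  7. ] 4.169748306274414 ang 3.297243393619794
post top 1390 [630.5  62.2] [10. 26.] 4.231101036071777 ang 5.006576535055518
```

View pics/w5c.png

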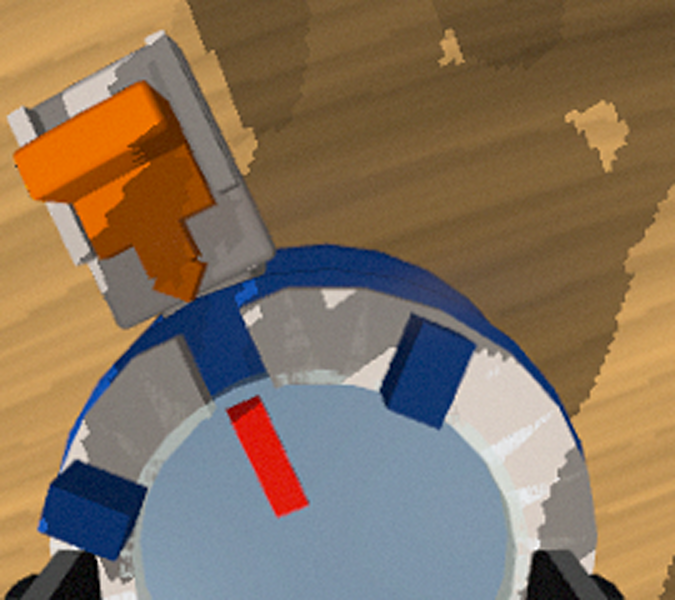

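The stroke and the catch are both at 4.2°, and the nose lines up with the notch. I'll back the fingers off, lift and shut them, then work out the approach to the catch.

```bash
python3 -m pendant '[{"offset":[0,0,0],"rot":[0,0,-0.06]},{"offset":[0,0,0],"rot":[0,0,-0.15]},{"offset":[0,0,-0.01],"rot":[0,0,-0.2]},{"offset":[0,0,-0.04],"rot":[0,0,-0.2]},{"offset":[0,0,-0.08],"rot":[0,0,-0.3]},{"offset":[0,0,-0.08],"rot":[0,0,-0.412]}]'
python3 -m pendant '[{"offset":[0,0,0],"rot":[0,0,0]},{"offset":[0,0,0],"rot":[0,0,0]},{"offset":[0,0,0],"rot":[0,0,0]}]' 0
python3 - <<'E'
from h import *
to([661.5,64.4,81],-85.8)
c=measure()
E
```

```text
clock: 8.93
tcp_pos: [537.1, 55.5, 153.4]
ee_rot: [-3.138, -0.119, -0.001]
wrist_force: [-0.3, 0.1, -0.4]
opening: 85.6
gripper_force: 0.0
clock: 9.3
tcp_pos: [536.8, 54.9, 150.5]
ee_rot: [-3.139, -0.113, 0.004]
wrist_force: [-0.4, -0.0, -0.6]
opening: 32.1
gripper_force: 0.0
pos [536.8  54.9 150.5] yaw_y -85.9 z [-2.6e-03  5.0e-04 -1.0e+00] j [-0.11  0.53  1.72  0.    0.89  1.39] t 9.3
offset [ 0.1252 -0.0005  0.0692]
rot [-0.001  0.003 -0.002]
lid circle 537.8545532226562 53.72803497314453 58.64892578125 mean [540.54376681  54.23964281]
tabs 697 [571.5  56.9  90.4] zrange [86.9 91.8]
orange post top 561 [630.5  62.4  94.7] zrange [93.5 95.9]
red stroke 273 [566.2  55.6  75.8] zrange [74.7 76.9]
orange all 1472 [618.8  61.   90.6] zrange [ 74.  163.6]
bracket 1312 [631.2  62.7  67.6] zrange [63.7 73.6]
post ang deg about (538,54.5) 4.9 r 92.8
stroke ang deg about (538,54.5) 2.3 r 28.3
orange ang deg about (538,54.5) 4.6 r 81.1
bracket ang deg about (538,54.5) 5.0 r 93.6
```

```bash
python3 -m pendant '[{"offset":[0.03,0,0],"rot":[0,0,0]},{"offset":[0.08,0,0],"rot":[0,0,0]},{"offset":[0.12,0,0],"rot":[0,0,0]},{"offset":[0.125,0,0.02],"rot":[0,0,0]},{"offset":[0.125,0,0.05],"rot":[0,0,0]},{"offset":[0.125,0,0.065],"rot":[0,0,0]},{"offset":[0.125,0,0.07],"rot":[0,0,0]},{"offset":[0.125,0,0.07],"rot":[0,0,0]}]'
python3 - <<'E'
from h import *
to([661.5,64.4,81],-85.8); print(manip.sense()["wrist_force"])
c=viewer.camera("wrist"); save(c,"wrist6.png")
E
```

```text
clock: 10.35
tcp_pos: [662.2, 63.8, 81.4]
ee_rot: [-3.139, -0.114, 0.0]
wrist_force: [-0.2, 0.9, 0.1]
opening: -0.1
gripper_force: 0.0
pos [662.2  63.8  81.4] yaw_y -85.8 z [-3.e-04  0.e+00 -1.e+00] j [-0.07  0.76  1.44  0.    0.95  1.43] t 10.35
offset [-0.0007 -0.0007  0.0004]
rot [-0.     0.    -0.001]
[-0.16423137  0.9178836   0.10253514]
```

View pics/wrist6.png

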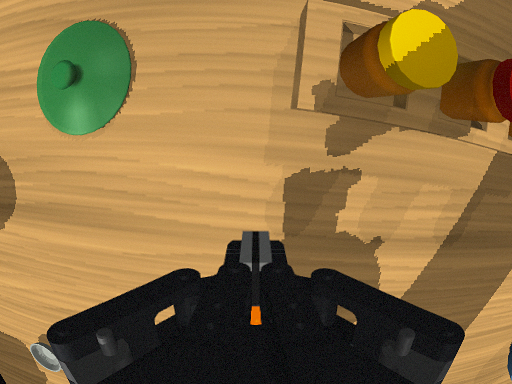

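The shut fingers stand outside the post, with the rack well clear. I'll push inward slowly.

```bash
python3 -m pendant '[{"offset":[-0.004,0,0],"rot":[0,0,0]},{"offset":[-0.008,0,0],"rot":[0,0,0]},{"offset":[-0.011,0,0],"rot":[0,0,0]},{"offset":[-0.013,0,0],"rot":[0,0,0]},{"offset":[-0.015,0,0],"rot":[0,0,0]},{"offset":[-0.017,0,0],"rot":[0,0,0]},{"offset":[-0.017,0,0],"rot":[0,0,0]}]'
python3 -m pendant '[{"offset":[-0.001,0,0],"rot":[0,0,0]},{"offset":[-0.002,0,0],"rot":[0,0,0]},{"offset":[-0.003,0,0],"rot":[0,0,0]},{"offset":[-0.003,0,0],"rot":[0,0,0]}]'
```

```text
clock: 11.28
tcp_pos: [646.5, 62.6, 81.4]
ee_rot: [-3.139, -0.114, -0.004]
wrist_force: [2.6, 1.1, -2.3]
opening: -0.2
gripper_force: 1.4
clock: 11.78
tcp_pos: [642.6, 62.3, 81.4]
ee_rot: [3.139, 0.114, 0.001]
wrist_force: [4.0, 0.1, -2.2]
opening: -0.2
gripper_force: 2.0
```

```bash
python3 -m pendant '[{"offset":[-0.001,0,0],"rot":[0,0,0]},{"offset":[-0.002,0,0],"rot":[0,0,0]},{"offset":[-0.003,0,0],"rot":[0,0,0]},{"offset":[-0.003,0,0],"rot":[0,0,0]}]'
python3 -m pendant '[{"offset":[-0.001,0,0],"rot":[0,0,0]},{"offset":[-0.002,0,0],"rot":[0,0,0]},{"offset":[-0.003,0,0],"rot":[0,0,0]},{"offset":[-0.003,0,0],"rot":[0,0,0]}]'
```

```text
clock: 12.28
tcp_pos: [639.4, 62.0, 81.4]
ee_rot: [3.139, 0.114, -0.0]
wrist_force: [3.2, -0.4, -0.9]
opening: 0.0
gripper_force: 1.8
clock: 12.78
tcp_pos: [636.4, 61.8, 81.4]
ee_rot: [3.139, 0.114, -0.0]
wrist_force: [3.5, -0.8, -0.7]
opening: 0.0
gripper_force: 1.8
```

```bash
python3 -m pendant '[{"offset":[-0.001,0,0],"rot":[0,0,0]},{"offset":[-0.002,0,0],"rot":[0,0,0]},{"offset":[-0.003,0,0],"rot":[0,0,0]},{"offset":[-0.003,0,0],"rot":[0,0,0]}]'
python3 -m pendant '[{"offset":[-0.001,0,0],"rot":[0,0,0]},{"offset":[-0.002,0,0],"rot":[0,0,0]},{"offset":[-0.002,0,0],"rot":[0,0,0]}]'
```

```text
clock: 13.28
tcp_pos: [633.4, 61.5, 81.4]
ee_rot: [3.139, 0.114, -0.0]
wrist_force: [4.4, -2.6, -0.8]
opening: 0.4
gripper_force: 1.8
clock: 13.65
tcp_pos: [631.4, 61.4, 81.3]
ee_rot: [3.139, 0.114, -0.0]
wrist_force: [4.3, -2.8, -0.4]
opening: -0.2
gripper_force: 1.8
```

```bash
python3 -m pendant '[{"offset":[-0.0005,0,0],"rot":[0,0,0]},{"offset":[-0.001,0,0],"rot":[0,0,0]},{"offset":[-0.001,0,0],"rot":[0,0,0]}]'
python3 -m pendant '[{"offset":[-0.0005,0,0],"rot":[0,0,0]},{"offset":[-0.001,0,0],"rot":[0,0,0]},{"offset":[-0.001,0,0],"rot":[0,0,0]}]'
```

```text
clock: 14.02
tcp_pos: [630.6, 61.3, 81.4]
ee_rot: [3.139, 0.114, 0.0]
wrist_force: [4.4, -2.4, -0.7]
opening: 0.1
gripper_force: 1.9
clock: 14.4
tcp_pos: [630.2, 61.3, 81.4]
ee_rot: [3.139, 0.114, 0.002]
wrist_force: [5.0, -2.6, -0.8]
opening: -0.2
gripper_force: 2.4
```

```bash
python3 -m pendant '[{"offset":[-0.0005,0,0],"rot":[0,0,0]},{"offset":[-0.0005,0,0],"rot":[0,0,0]}]'
python3 -m pendant '[{"offset":[-0.0005,0,0],"rot":[0,0,0]},{"offset":[-0.0005,0,0],"rot":[0,0,0]}]'
```

```text
clock: 14.65
tcp_pos: [630.1, 61.3, 81.4]
ee_rot: [3.139, 0.114, 0.004]
wrist_force: [6.7, -2.4, -1.7]
opening: -0.2
gripper_force: 2.8
clock: 14.9
tcp_pos: [630.1, 61.3, 81.5]
ee_rot: [3.139, 0.114, 0.006]
wrist_force: [5.9, -2.4, -2.3]
opening: -0.2
gripper_force: 3.2
```

```bash
python3 -m pendant '[{"offset":[-0.0005,0,0],"rot":[0,0,0]},{"offset":[-0.001,0,0],"rot":[0,0,0]},{"offset":[-0.001,0,0],"rot":[0,0,0]}]'
python3 -m pendant '[{"offset":[-0.0005,0,0],"rot":[0,0,0]},{"offset":[-0.001,0,0],"rot":[0,0,0]},{"offset":[-0.001,0,0],"rot":[0,0,0]}]'
```

```text
clock: 15.28
tcp_pos: [630.1, 61.3, 81.5]
ee_rot: [3.139, 0.114, 0.009]
wrist_force: [8.1, -0.9, -2.4]
opening: 0.1
gripper_force: 4.0
clock: 15.65
tcp_pos: [630.1, 61.2, 81.6]
ee_rot: [3.14, 0.113, 0.012]
wrist_force: [9.4, -1.1, -4.8]
opening: 0.3
gripper_force: 4.8
```

```bash
python3 -m pendant '[{"offset":[-0.0005,0,0],"rot":[0,0,0]},{"offset":[-0.001,0,0],"rot":[0,0,0]},{"offset":[-0.0015,0,0],"rot":[0,0,0]},{"offset":[-0.0015,0,0],"rot":[0,0,0]},{"offset":[-0.0015,0,0],"rot":[0,0,0]}]'
python3 -m pendant '[{"offset":[-0.0003,0,0],"rot":[0,0,0]},{"offset":[-0.0005,0,0],"rot":[0,0,0]},{"offset":[-0.0005,0,0],"rot":[0,0,0]},{"offset":[-0.0005,0,0],"rot":[0,0,0]}]'
```

```text
clock: 16.27
tcp_pos: [630.0, 61.3, 81.6]
ee_rot: [-3.139, -0.113, -0.018]
wrist_force: [12.8, -1.2, -7.1]
opening: -0.3
gripper_force: 6.0
clock: 16.77
tcp_pos: [630.0, 61.2, 81.6]
ee_rot: [-3.139, -0.113, -0.019]
wrist_force: [12.3, -0.9, -7.2]
opening: 0.1
gripper_force: 6.4
```

Pressing at about 14 N. I'll hold briefly, release slowly, back off and check.

```bash
python3 -m pendant '[{"offset":[0,0,0],"rot":[0,0,0]},{"offset":[0,0,0],"rot":[0,0,0]},{"offset":[0,0,0],"rot":[0,0,0]},{"offset":[0,0,0],"rot":[0,0,0]}]'
python3 -m pendant '[{"offset":[0.003,0,0],"rot":[0,0,0]},{"offset":[0.007,0,0],"rot":[0,0,0]},{"offset":[0.015,0,0],"rot":[0,0,0]},{"offset":[0.03,0,0],"rot":[0,0,0]},{"offset":[0.03,0,-0.03],"rot":[0,0,0]},{"offset":[0.03,0,-0.07],"rot":[0,0,0]},{"offset":[-0.01,0,-0.09],"rot":[0,0,0]},{"offset":[-0.06,0,-0.1],"rot":[0,0,0]},{"offset":[-0.1,0,-0.1],"rot":[0,0,0]},{"offset":[-0.1,0,-0.1],"rot":[0,0,0]},{"offset":[-0.1,0,-0.1],"rot":[0,0,0]}]'
python3 - <<'E'
from h import *
c=measure(); save(c,"wrist7.png")
i=cv2.imread("pics/wrist7.png"); cv2.imwrite("pics/w7c.png",cv2.resize(i[60:260,140:370],None,fx=3,fy=3,interpolation=cv2.INTER_CUBIC))
E
```

```text
clock: 17.27
tcp_pos: [630.0, 61.2, 81.7]
ee_rot: [-3.139, -0.113, -0.019]
wrist_force: [13.2, -0.2, -6.7]
opening: -0.1
gripper_force: 6.4
clock: 18.65
tcp_pos: [525.2, 54.0, 181.4]
ee_rot: [-3.139, -0.114, -0.0]
wrist_force: [1.1, 0.5, -0.7]
opening: 0.4
gripper_force: 0.0
lid circle 537.4953002929688 53.73308181762695 58.65288162231445 mean [539.86144339  53.9453986 ]
tabs 879 [536.2  56.7  90.4] zrange [87.  91.9]
orange post top 424 [614.2  60.6  94.7] zrange [93.3 95.9]
red stroke 215 [565.8  55.6  75.8] zrange [74.6 76.9]
orange all 1064 [602.4  59.9  92.9] zrange [ 73.8 210. ]
bracket 1466 [633.7  62.6  66.9] zrange [63.7 73.5]
post ang deg about (538,54.5) 4.6 r 76.4
stroke ang deg about (538,54.5) 2.3 r 27.8
orange ang deg about (538,54.5) 4.8 r 64.7
bracket ang deg about (538,54.5) 4.9 r 96.1
```

View pics/w7c.png

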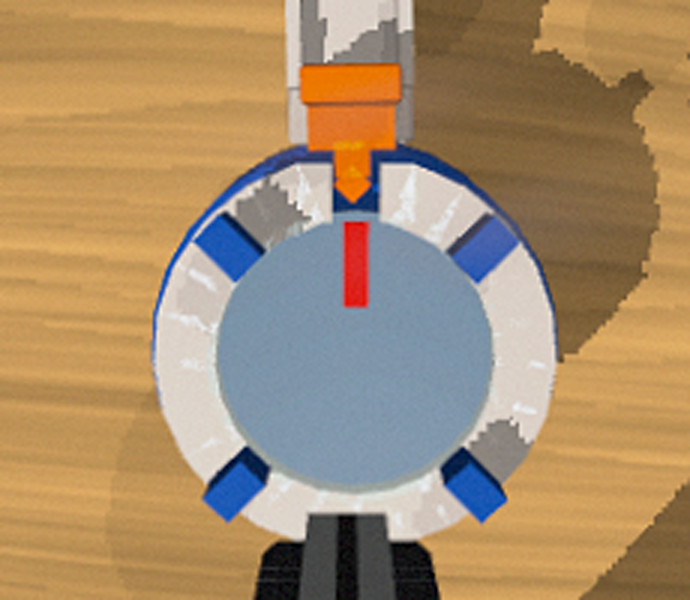

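The tongue sits in the notch with the nose at (353, 200) and the red stroke in line with it. The post axis is now 77 mm from the lid axis, as it should be when home, and the catch didn't move from 5 N up to 14 N, so it is at its stop. Handing in.

```bash
python3 -c "
from h import *
print(manip.hand_in())"
```

```text
the job is handed in; nothing more can be done
None
```

I turned the lid until the notch faced the mark, pushed the catch to its stop, pressed it there with about 14 N and let go, then handed in the job; the hand-in returned no verdict.

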